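# Refit the balance spring on the tablet stand's post

## Task

Fit the loose coil spring back on the tablet stand: thread it, tang end down, over the end of the stand's upright post, twisting it a little whenever the tang snags on one of the two notched collars, until it sits fully home in its cup. Press only lightly, since a hard shove bends the tang; then let go of it, leaving everything else on the tray where it is.

Things in the scene. Friction and masses are not known exactly. Their poses are not given: they have to be found in the camera images.
- spring_centre (a point): Centre of the loose steel coil spring, half-way up; it stands upright on the tray. 62 mm tall, 28 mm outside and 22 mm inside diameter, 3 mm wire, about 50 g. z points up along its axis; x points from the axis to the tang. The top 22 mm are close-wound, stiff coils: hold it there. The open coils below give by up to 12 mm at about 0.5 N per mm, then the spring is solid.
- spring: The same spring, origin at the centre of its foot, 31 mm below spring_centre; same axes. At the foot the wire is bent inwards as a straight, square-cut tang, 3.2 mm wide and 3 mm high, level with the foot, reaching inwards to 6.5 mm from the axis.
- stand: Tablet stand, fixed to the tray: steel base plate 118 x 84 x 8 mm, origin under it on the post's axis, z up. x points from the post to two hinge ears (28 mm high, at x = 47 to 65 mm, y = +-18 mm); behind them its arm lies folded back, nothing of it over 28 mm high, out to x = 156 mm.
- seat (a point): Centre of the floor of the round spring cup, where the post stands on the base plate, 8 mm above the tray; axes as the stand's. The cup's rim is 34 mm inside and 43 mm outside diameter and 4 mm high. The spring is home when its foot rests on this floor.
- post_end (a point): Top of the upright steel post: 47 mm above the seat, on the axis. The post has a 10 mm core with a rounded end and carries two collars (next two entries), bare core between and below them. It does not turn by hand.
- upper_collar (a point): Centre of the top face of the upper collar, 40 mm above the seat (collar 19.4 mm diameter, from 26 to 40 mm above the seat). One notch, 5 mm wide, runs down its side for the tang. It faces the stand's x direction give or take 57 degrees (1 rad), differently each time and not given (these axes are the stand's): look or feel for it.
- lower_collar (a point): Centre of the top face of the lower collar, 18 mm above the seat (collar 19.4 mm diameter, from 6 to 18 mm). Its notch, also 5 mm wide, lies clockwise of the upper collar's notch, seen from above, by 40 degrees give or take 14 (0.7 +- 0.25 rad), differently each time: look or feel for it. It does not turn by hand either.
- remote: Grey TV remote lying flat, 46 x 170 x 18 mm, long in its y; origin at the centre of its underside. Leave alone.
- tumbler: Empty glass tumbler standing, 74 mm across, 95 mm tall; origin at the centre of its underside. Leave alone.
- dish: White ceramic dish, 124 mm across, 30 mm tall; origin at the centre of its underside. Leave alone.
- keyring: Steel keyring lying flat: a 33 mm ring and two keys that point to its x, 66 mm long from the ring's centre; origin at the ring's centre. Leave alone.
- screwdriver: Screwdriver lying along its x, 170 mm long, handle to -x, under 35 mm high. Leave alone.
- book: Closed paperback lying flat, 176 x 114 x 20 mm; origin at the centre of its underside. Leave alone.

How it is judged:
On the way:
1. the spring is threaded over the post end and its tang is below the upper collar (horizontal distance between spring and seat below 0.004 m and z of spring in the frame of seat below 0.0235 m), for 0.1 s.
At the end, for the whole second after the job is handed in: the spring stands upright (within 7 degrees) on the post, its foot on the floor of the cup (within 2.5 mm in height and 3.5 mm of the axis), at rest and released (horizontal distance between spring and seat below 0.0035 m and z of spring in the frame of seat below 0.0025 m and angle between spring's own z axis and vertical below 0.12 rad and linear speed of spring below 0.01 m/s and contact force between the fingers and spring below 0.05 N); the robot touches nothing.
It fails at once if the spring is rammed against the stand with more than 20 N (contact force between spring and stand above 20 N).
It fails at once if another thing on the tray is moved by more than 15 mm (distance of any of remote, tumbler, dish, keyring, screwdriver, book from where it was at the start of the episode above 0.015 m).
It fails at once if the tumbler is tipped (angle between tumbler's own z axis and vertical above 0.3 rad).
It also fails if it takes over 64 s, if anything falls off the work surface, if the arm or the gripper's body presses on something with over 40 N, if the wrist force passes 120 N, or if a joint passes its speed limit or range.

## Robot

A 6-joint arm with a two-finger parallel gripper is mounted at the origin on the work surface. World frame = base frame: x ahead of the robot, y to its left, z up, the work surface at z = 0. Lengths are in m, angles in rad, forces in N, time in s.
With the tool pointing down it reaches from about 0.25 to 0.775 m from the base axis. Payload 4 kg.
Tool frame: the origin (TCP) lies on the centre line of the jaws, within the pads' length; the fingertips stand 25 mm ahead of it and the grasp point (between the pads) lies 6 mm ahead of it (bot.tips_ahead is the distance from the TCP to the fingertips, in m); z points along the fingers, y is the direction in which the jaws open and shut (so a half turn about z gives the same grasp; the last joint's range is limited). The gripper opens to 94 mm and grips with 3 to 60 N. Pads are 16 mm wide; open, the fingers measure 119 mm over their backs; the gripper's body (75 mm by 177 mm) begins 78 mm behind the grasp point.
Start: joints at [-1.38, 0.087, 1.371, -0, 1.684, -0.103], TCP at [0.159, -0.526, 0.231] pointing down, gripper open.
Joint ranges: [-3.1, 3.1], [-0.76, 2.03], [0.27, 2.55], [-1.08, 4.22], [0.17, 2.65], [-2.57, 2.57]. Speed limits (rad/s): [2.79, 2.79, 3.14, 3.14, 3.14, 3.14].

## Interface

Orientations are given as a rotation vector (axis times angle).
In Python, from plant import bot gives the robot as it stands. Calls block until the motion is done:
- bot.move_ptp(position, orientation): joint-space move of the TCP to a pose.
- bot.move_straight(position, max_speed=0.15, frame=None): straight line of the TCP; frame=None keeps the orientation; max_speed is the mean speed in m/s.
- bot.move_j(angles): joint-space move.
- bot.set_gripper(opening): opening from 0.0 (shut) to 1.0 (fully open); the grip force is fixed at half the most; returns when the fingers have stopped.
- bot.pause(seconds).
- bot.ik(position, orientation): joint angles nearest the present ones, or None.
- bot.get_image(name): name is "scene" or "top" or "wrist"; returns a dict with "img" (400x640x3 uint8, red, green, blue), "range_z" (400x640 float32, m along the optical axis (not along the pixel's ray), 0 where there is no reading), "camera_matrix" (3x3 intrinsics, pixels), "camera_from_world" (4x4, takes a point from world to camera coordinates); the wrist camera has in their place "T_tool_cam" (4x4, takes a point from camera to tool coordinates, whose origin is the TCP and whose axes are the flange's). Camera axes: x right, y down, z forward; pixel columns grow to the right and rows downward; lengths in m; the calibration is good to about 2 mm. A picture is of the moment at which its call begins: read the wrist's pose just before it.
A pose or a line that the arm cannot do raises bot.PlanningError and nothing moves.
- bot.sign_off(): hands the job in, once; it reports no verdict.
Trained networks look in the newest picture that a camera, given by its name, has taken for a name from the list of things; names that differ only in an ending like _2 or _b are one class to them, and where a whole thing is asked for, a point or a joint stands for the part that bears it (a point fixed in the world has none). Each returns a list of dicts, best first, with "conf" (0 to 1); they miss things now and then, are a little off and sometimes report something else, mostly with a low value. They report only what shows in the picture. A call takes as long as a camera call.
- bot.search_frame(camera, query): "point" ([x, y, z] in m, in world coordinates, good to about 4 mm: the middle of the surface that is visible of it).
Readings, each from a call of its own:
- bot.current_time(): time.
- bot.current_qpos(): joint angles.
- bot.current_dq(): joint speeds.
- bot.current_tau(): joint torques, N m.
- bot.current_ee_pos(): TCP position.
- bot.current_eef_rot(): TCP orientation.
- bot.current_force(): force on the tool from outside, world axes, zero at the start.
- bot.current_moment(): the same for the moment, N m.
- bot.current_grip_width(): opening from 0.0 (shut) to 1.0 (fully open).
Only numpy, scipy, OpenCV 4.12 (cv2) and the standard library are available. Lean on these libraries where they do the work, as an engineer would, in place of code of your own. Each camera call takes 0.05 s, during which the arm holds its last target. There are 200 camera calls.

## Working session

There is one attempt and no reset: what is moved stays moved. The work goes in short steps, each a Python script; the robot and the scene stay as the last script left them, time stands still between calls to the robot, and variables do not carry over. Pictures are saved under pics/ and viewed, about 8 in all and at most 12, crops included, and the job is handed in when it is done.

```bash
ls; mkdir -p pics; cat > h.py <<'E'
import numpy as np, cv2
from plant import bot
from scipy.spatial.transform import Rotation as R
def save(n,img): cv2.imwrite('pics/'+n,img[:,:,::-1])
E
python3 - <<'E'
from h import *
ims=[]
for c in ("scene","top"):
    d=bot.get_image(c); ims.append(d['img']); np.savez('%s.npz'%c,**d)
    for q in ("spring_centre","spring","stand","seat","post_end","upper_collar","lower_collar","tumbler"):
        print(c,q,[(np.round(r['point'],3),round(r['conf'],2)) for r in bot.search_frame(c,q)[:2]])
save('a_scene.png',ims[0]);save('a_top.png',ims[1])
print(bot.current_time(),bot.current_force(),bot.tips_ahead,bot.current_eef_rot())
E
```

```text
pics
scene spring_centre [(array([ 0.579, -0.116,  0.041]), 0.56)]
scene spring [(array([ 0.572, -0.116,  0.04 ]), 0.72)]
scene stand [(array([0.571, 0.097, 0.008]), 0.97)]
scene seat [(array([0.572, 0.097, 0.008]), 0.69)]
scene post_end [(array([0.572, 0.096, 0.01 ]), 0.8)]
scene upper_collar [(array([0.575, 0.102, 0.006]), 0.83)]
scene lower_collar [(array([0.574, 0.098, 0.008]), 0.78)]
scene tumbler [(array([0.69 , 0.298, 0.069]), 0.8), (array([0.573, 0.094, 0.011]), 0.37)]
top spring_centre []
top spring [(array([ 0.571, -0.111,  0.062]), 0.44)]
top stand [(array([0.566, 0.107, 0.008]), 0.76)]
top seat [(array([0.564, 0.102, 0.005]), 0.97)]
top post_end [(array([0.561, 0.108, 0.013]), 0.97), (array([ 0.728, -0.162,  0.022]), 0.2)]
top upper_collar [(array([0.564, 0.105, 0.01 ]), 0.58)]
top lower_collar [(array([ 0.464, -0.313,  0.007]), 0.72), (array([0.563, 0.106, 0.007]), 0.62)]
top tumbler [(array([0.688, 0.339, 0.047]), 0.84), (array([0.486, 0.333, 0.02 ]), 0.42)]
0.9 [ 0.46077618  0.19437087 -0.47575565] 0.025 [ 3.10762646e+00  4.59857830e-01 -1.08599013e-05]
```

View pics/a_scene.png

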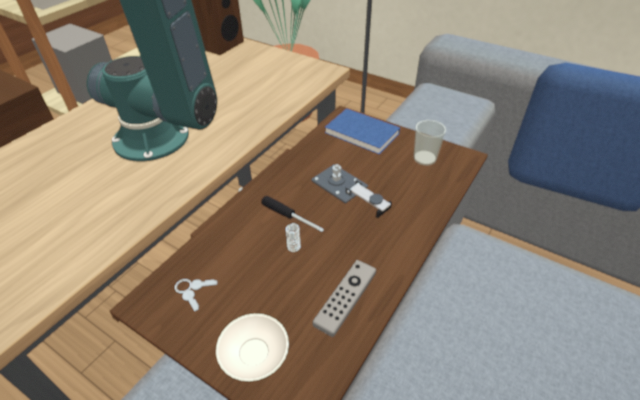

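View pics/a_top.png

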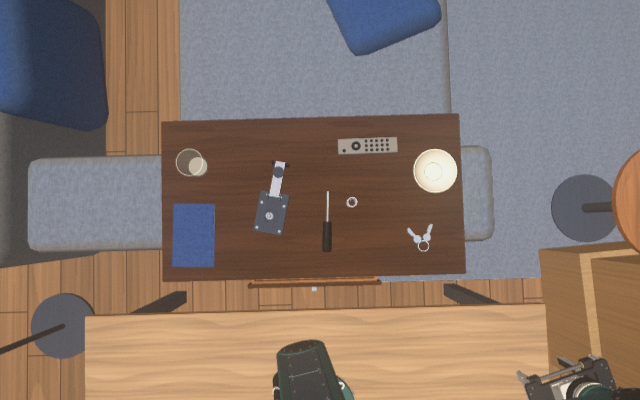

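The scene picture shows the spring at (293,237) and the stand at (338,180). The top picture shows the spring at (351,202) and the stand at (270,213), with its ears pointing away from the robot. Next I'll look at both with the wrist camera.

```bash
cat >> h.py <<'E'
def down(yaw): # tool z down, tool x at yaw in world
    return (R.from_euler('z',yaw)*R.from_rotvec([np.pi,0,0])).as_rotvec()
def shot(n):
    p=np.array(bot.current_ee_pos()); o=np.array(bot.current_eef_rot())
    d=bot.get_image('wrist'); T=np.eye(4);T[:3,:3]=R.from_rotvec(o).as_matrix();T[:3,3]=p
    W=T@d['T_tool_cam']; np.savez(n+'.npz',img=d['img'],z=d['range_z'],K=d['camera_matrix'],W=W); save(n+'.png',d['img'])
    return d,W
def cloud(z,K,W):
    v,u=np.indices(z.shape); P=np.stack([(u-K[0,2])/K[0,0]*z,(v-K[1,2])/K[1,1]*z,z],-1)
    return P@W[:3,:3].T+W[:3,3]
E
python3 - <<'E'
from h import *
d,W=shot('w0')
T=d['T_tool_cam'];print(np.round(T,3),np.round(d['camera_matrix'],1))
for name,t in (('spring',[0.573,-0.112,0.062]),('stand',[0.566,0.104,0.055])):
  for yaw in np.arange(-3,3.2,.5):
    Rm=R.from_rotvec(down(yaw)).as_matrix()
    # camera above target by 0.2, (assume roughly looking along tool z)
    pos=np.array(t)+[0,0,.2]-Rm@T[:3,3]
    q=bot.ik(pos,down(yaw)); print(name,round(yaw,1),np.round(pos,3),None if q is None else np.round(q,2))
print(bot.current_time())
E
```

```text
[[-0.001 -0.965 -0.261  0.076]
 [ 1.    -0.001 -0.    -0.001]
 [-0.    -0.261  0.965 -0.156]
 [ 0.     0.     0.     1.   ]] [[294.3   0.  315.1]
 [  0.  294.3 202.5]
 [  0.    0.    1. ]]
spring -3.0 [ 0.648 -0.1    0.106] [-0.24  0.37  1.28  0.    1.49 -1.95]
spring -2.5 [ 0.633 -0.066  0.106] [-0.19  0.33  1.33  0.    1.48 -2.41]
spring -2.0 [ 0.604 -0.043  0.106] None
spring -1.5 [ 0.567 -0.037  0.106] None
spring -1.0 [ 0.531 -0.049  0.106] [-0.2   0.11  1.6  -0.    1.44  2.37]
spring -0.5 [ 0.506 -0.077  0.106] [-0.26  0.06  1.65  0.    1.43  1.81]
spring 0.0 [ 0.497 -0.113  0.106] [-0.33  0.06  1.65 -0.    1.43  1.24]
spring 0.5 [ 0.507 -0.149  0.106] [-0.39  0.1   1.61  0.    1.43  0.68]
spring 1.0 [ 0.533 -0.176  0.106] [-0.42  0.17  1.53 -0.    1.44  0.15]
spring 1.5 [ 0.569 -0.188  0.106] [-0.41  0.25  1.43  0.    1.46 -0.34]
spring 2.0 [ 0.605 -0.18   0.106] [-0.38  0.32  1.35  0.    1.48 -0.81]
spring 2.5 [ 0.634 -0.157  0.106] [-0.33  0.37  1.28  0.    1.49 -1.26]
spring 3.0 [ 0.648 -0.122  0.106] [-0.27  0.38  1.27  0.    1.5  -1.7 ]
stand -3.0 [0.641 0.116 0.099] [ 0.09  0.37  1.3   0.    1.48 -1.62]
stand -2.5 [0.626 0.15  0.099] [ 0.15  0.35  1.32  0.    1.47 -2.07]
stand -2.0 [0.597 0.173 0.099] [ 0.19  0.3   1.38  0.    1.46 -2.52]
stand -1.5 [0.56  0.179 0.099] None
stand -1.0 [0.524 0.167 0.099] None
stand -0.5 [0.499 0.139 0.099] [0.16 0.08 1.64 0.   1.42 2.23]
stand 0.0 [0.49  0.103 0.099] [ 0.09  0.04  1.68 -0.    1.42  1.66]
stand 0.5 [0.5   0.067 0.099] [0.02 0.05 1.67 0.   1.42 1.09]
stand 1.0 [0.526 0.04  0.099] [-0.03  0.1   1.62 -0.    1.42  0.54]
stand 1.5 [0.562 0.028 0.099] [-0.05  0.18  1.54 -0.    1.43  0.02]
stand 2.0 [0.598 0.036 0.099] [-0.04  0.26  1.44  0.    1.45 -0.46]
stand 2.5 [0.627 0.059 0.099] [ 0.    0.32  1.36  0.    1.46 -0.92]
stand 3.0 [0.641 0.094 0.099] [ 0.06  0.36  1.31  0.    1.47 -1.37]
0.95
```

```bash
cat >> h.py <<'E'
TC=np.array([0.076,-0.001,-0.156])
def over(t,yaw,h):
    Rm=R.from_rotvec(down(yaw)).as_matrix(); return np.array(t)+[0,0,h]-Rm@TC
def crop(img,u,v,r,s): 
    u,v=int(u),int(v); return cv2.resize(img[max(0,v-r):v+r,max(0,u-r):u+r],None,fx=s,fy=s,interpolation=cv2.INTER_CUBIC)
def proj(p,K,W):
    c=np.linalg.inv(W)@np.r_[p,1]; return K[0,0]*c[0]/c[2]+K[0,2],K[1,1]*c[1]/c[2]+K[1,2]
E
python3 - <<'E'
from h import *
sp=[0.573,-0.112,0.062]; st=[0.566,0.104,0.055]
out=[]
bot.move_ptp(over(sp,.5,.23),down(.5)); bot.move_straight(over(sp,.5,.165)); print(bot.current_time())
d,W=shot('s1'); print(bot.search_frame('wrist','spring')[:1])
out.append(crop(d['img'],*proj(sp,d['camera_matrix'],W),60,6.6))
bot.move_straight(over(sp,.5,.23)); 
for i,y in enumerate((.5,2.5)):
    bot.move_ptp(over(st,y,.165),down(y)); print(bot.current_time())
    d,W=shot('p%d'%(i+1)); 
    for q in ('post_end','upper_collar'): print(bot.search_frame('wrist',q)[:1])
    out.append(crop(d['img'],*proj(st,d['camera_matrix'],W),60,6.6))
save('b.png',np.hstack([cv2.resize(o,(400,400)) for o in out[:2]])); save('b2.png',out[2])
E
```

```text
3.425
[{'point': [0.572, -0.106, 0.0582], 'conf': 0.86}]
5.0167
[{'point': [0.5648, 0.1131, 0.0074], 'conf': 0.92}]
[{'point': [0.5658, 0.1141, 0.0075], 'conf': 0.91}]
6.9167
[{'point': [0.5604, 0.1098, 0.0093], 'conf': 0.8}]
[{'point': [0.5571, 0.1142, 0.0063], 'conf': 0.59}]
```

View pics/b.png

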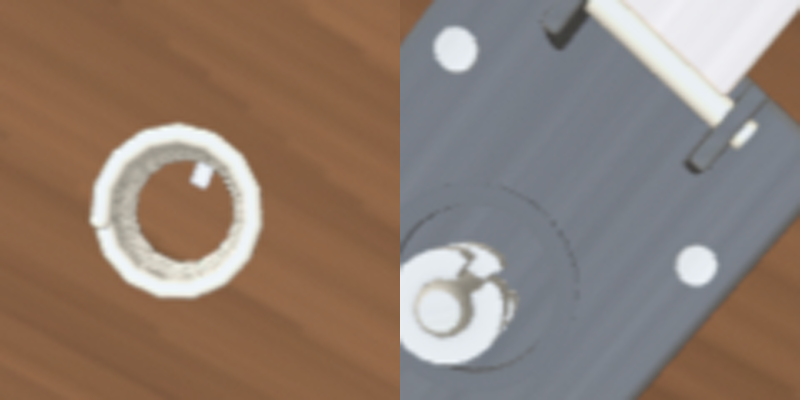

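The left crop shows the spring ring centred at about (180,210), with the tang inside at (203,175). The right crop shows the post at (440,308) and the upper notch pointing to about (487,265). Next I'll fit these numerically and get an oblique view of the lower notch.

```bash
cat > fit.py <<'E'
from h import *
from scipy.optimize import least_squares
def load(n): d=np.load(n+'.npz'); return d['img'],d['z'],d['K'],d['W'],cloud(d['z'],d['K'],d['W'])
def circ(P,r,c0):
    f=lambda p: np.hypot(P[:,0]-p[0],P[:,1]-p[1])-r
    return least_squares(f,c0,loss='soft_l1',f_scale=.0005)
if __name__=='__main__':
    img,z,K,W,C=load('s1')
    m=(abs(C[...,2]-.062)<.005)&(np.hypot(C[...,0]-.572,C[...,1]+.108)<.03)
    P=C[m]; print('spring top pts',m.sum(),'z',np.percentile(P[:,2],[5,50,95]).round(4),P[:,:2].mean(0).round(4), ((P.max(0)+P.min(0))/2).round(4),np.ptp(P,0).round(4))
    # outer hull circle by minEnclosing / ellipse
    v,u=np.where(m); h=cv2.convexHull(np.c_[u,v].astype(np.float32)); (cx,cy),(a,b),_=cv2.fitEllipse(h); print('ellipse',cx,cy,a,b)
    def ray(u,v,zz):
        r=W[:3,:3]@[(u-K[0,2])/K[0,0],(v-K[1,2])/K[1,1],1]; s=(zz-W[2,3])/r[2]; return W[:3,3]+s*r
    top=np.median(P[:,2]); c=ray(cx,cy,top); print('centre via ellipse',c.round(4))
    m2=(C[...,2]<.012)&(np.hypot(C[...,0]-c[0],C[...,1]-c[1])<.011)&(img.min(-1)>130)
    if m2.any():
        t=C[m2]; print('tang n',m2.sum(),t.mean(0).round(4),'az',np.arctan2(*(t.mean(0)-c)[1::-1]).round(3),'r',np.hypot(*(t.mean(0)-c)[:2]).round(4))
    for n in('p1','p2'):
        img,z,K,W,C=load(n)
        m=(C[...,2]>.04)&(C[...,2]<.065)&(np.hypot(C[...,0]-.564,C[...,1]-.109)<.03)
        P=C[m]; print(n,m.sum(),np.percentile(P[:,2],[5,50,95]).round(4),((P.max(0)+P.min(0))/2).round(4),np.ptp(P,0).round(4))
        core=P[P[:,2]>.0525]; print(' core',len(core),core.mean(0).round(4),core[:,2].max())
        v,u=np.where(m&(C[...,2]<.0515)); h=cv2.convexHull(np.c_[u,v].astype(np.float32)); (cx,cy),(a,b),_=cv2.fitEllipse(h); print(' ell',cx,cy,a,b,ray(cx,cy,.048).round(4), 'cam',W[:3,3].round(3))
        pl=C[(abs(C[...,2]-.008)<.004)&(np.hypot(C[...,0]-.566,C[...,1]-.109)<.06)]; print(' plate z',np.median(pl[:,2]).round(4))
E
python3 fit.py
python3 - <<'E'
from h import *
import itertools
T=np.load('w0.npz'); 
Tc=np.eye(4);Tc[:3,:3]=[[-.001,-.965,-.261],[1,-.001,0],[0,-.261,.965]];Tc[:3,3]=TC
Tc[:3,:3]=R.from_matrix(Tc[:3,:3]).as_matrix()
P=np.array([.564,.109,.035]); res=[]
for az,el,d,off,roll in itertools.product(np.radians([-60,-45,-30,-10]),np.radians([35,45,55]),[.14,.18,.22],[0,.25],np.radians(np.arange(0,360,30))):
    c=P+d*np.array([np.cos(az)*np.cos(el),np.sin(az)*np.cos(el),np.sin(el)])
    zc=(P-c)/d; xr=np.cross(zc,[0,0,1]);xr/=np.linalg.norm(xr); M=np.c_[xr,np.cross(zc,xr),zc]
    M=M@R.from_euler('z',roll).as_matrix()@R.from_euler('x',off).as_matrix()
    W=np.eye(4);W[:3,:3]=M;W[:3,3]=c; X=W@np.linalg.inv(Tc)
    # clearance: fingertips corners
    zs=min((X@np.r_[x,y,l,1])[2] for x in(-.02,.02) for y in(-.06,.06) for l in(.025,-.06)); zb=min((X@np.r_[x,y,-.072,1])[2] for x in(-.04,.09) for y in(-.09,.09))
    if zs<.07 or zb<.09: continue
    # finger boxes distance to post
    q=bot.ik(X[:3,3],R.from_matrix(X[:3,:3]).as_rotvec())
    if q is not None: res.append((np.degrees(az).round(),np.degrees(el).round(),d,off,np.degrees(roll).round(),zs.round(3),zb.round(3),X[:3,3].round(3),np.array(q).round(2)))
print(len(res))
for r in res[:40]: print(*r)
E
```

```text
spring top pts 825 z [0.0592 0.0612 0.0631] [ 0.5701 -0.1088] [ 0.5698 -0.1092  0.0606] [0.0274 0.0274 0.007 ]
ellipse 306.1424560546875 124.9343490600586 50.283180236816406 51.91691970825195
centre via ellipse [ 0.57   -0.1089  0.0612]
tang n 80 [ 0.5757 -0.1095  0.0045] az -0.101 r 0.0057
p1 577 [0.0431 0.05   0.0567] [0.5408 0.119  0.0488] [0.0134 0.0186 0.0175]
 core 186 [0.5391 0.1189 0.0555] 0.05756534612044503
 ell 270.6949768066406 150.2608642578125 24.64140510559082 34.33271026611328 [0.5407 0.1183 0.048 ] cam [0.566 0.103 0.22 ]
 plate z 0.0096
p2 684 [0.0443 0.05   0.0568] [0.5408 0.1192 0.0493] [0.0131 0.0183 0.0175]
 core 235 [0.5392 0.1193 0.0555] 0.05803716502291109
 ell 305.84735107421875 68.54224395751953 26.365816116333008 37.14641189575195 [0.5408 0.1183 0.048 ] cam [0.567 0.105 0.22 ]
 plate z 0.0096
0
```

```bash
cat > ortho.py <<'E'
from h import *
def ortho(n,c,z,half=.025,px=400):
    d=np.load(n+'.npz'); K,W=d['K'],d['W']; C=np.linalg.inv(W)
    # output: up = world +x, left = world +y
    j,i=np.meshgrid(np.arange(px),np.arange(px)); s=2*half/px
    X=np.stack([c[0]-(i-px/2)*s,c[1]-(j-px/2)*s,np.full(i.shape,z)],-1)@C[:3,:3].T+C[:3,3]
    u=K[0,0]*X[...,0]/X[...,2]+K[0,2]; v=K[1,1]*X[...,1]/X[...,2]+K[1,2]
    return cv2.remap(d['img'],u.astype(np.float32),v.astype(np.float32),cv2.INTER_CUBIC)
E
python3 - <<'E'
from h import *; from ortho import ortho; from fit import load
post=np.array([.539,.119,.048])
bot.set_gripper(.3)
az=np.radians(-50); cam=post+[.15*np.cos(az),.15*np.sin(az),0]; y=np.radians(20)
p=over([cam[0],cam[1],0],y,.24)
bot.move_ptp(p,down(y)); d,W=shot('p3'); print(bot.current_time(),p)
bot.move_ptp(over(post,.5,.165),down(.5)); d,W=shot('p4'); print(bot.current_time())
o3=np.hstack([ortho('p3',post,.048),ortho('p3',post,.026)]); o4=np.hstack([ortho('p4',post,.048),ortho('p4',post,.026)])
save('c.png',cv2.resize(np.vstack([o4,o3]),(600,600)))
u,v=proj([.539,.119,.03],d['camera_matrix'],np.load('p3.npz')['W']); print(u,v)
save('c3.png',crop(np.load('p3.npz')['img'],u,v,30,13))
for n in('p1','p2','p4'):
    img,z,K,W,C=load(n)
    m=(C[...,2]>.04)&(C[...,2]<.053)&(np.hypot(C[...,0]-.539,C[...,1]-.119)<.02); P=C[m]
    print(n,m.sum(),((P.max(0)+P.min(0))/2).round(4),np.ptp(P,0).round(4)); Q=C[(C[...,2]>.0525)&(np.hypot(C[...,0]-.539,C[...,1]-.119)<.02)]; print(' core',((Q.max(0)+Q.min(0))/2).round(4),np.ptp(Q,0).round(4),Q.mean(0).round(4))
E
```

```text
9.9667 [ 0.56434352 -0.02283989  0.084     ]
10.6417
123.03827485439228 195.26408755818528
p1 687 [0.5377 0.1195 0.0464] [0.0195 0.0197 0.0128]
 core [0.5382 0.1194 0.0551] [0.0094 0.0097 0.005 ] [0.5384 0.1192 0.0555]
p2 851 [0.5378 0.1199 0.0468] [0.0191 0.0196 0.0125]
 core [0.538  0.1199 0.0553] [0.0096 0.0094 0.0055] [0.5384 0.1196 0.0554]
p4 711 [0.5378 0.1194 0.0466] [0.019  0.0194 0.0128]
 core [0.538  0.1196 0.1331] [0.0094 0.0094 0.161 ] [0.5393 0.1189 0.1804]
```

View pics/c.png

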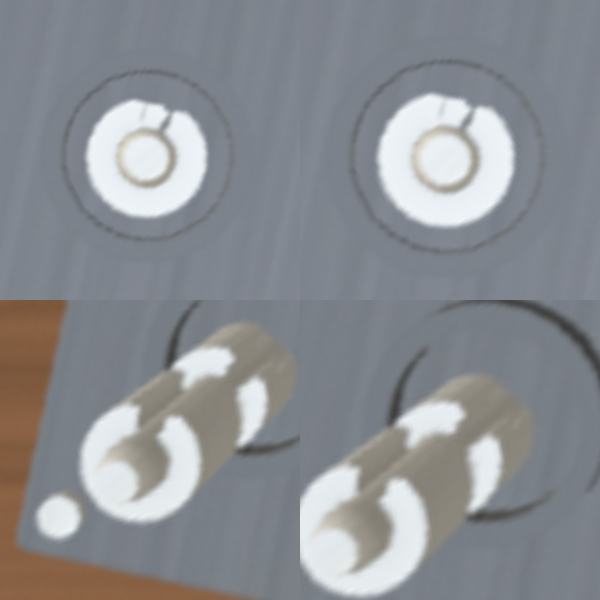

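View pics/c3.png

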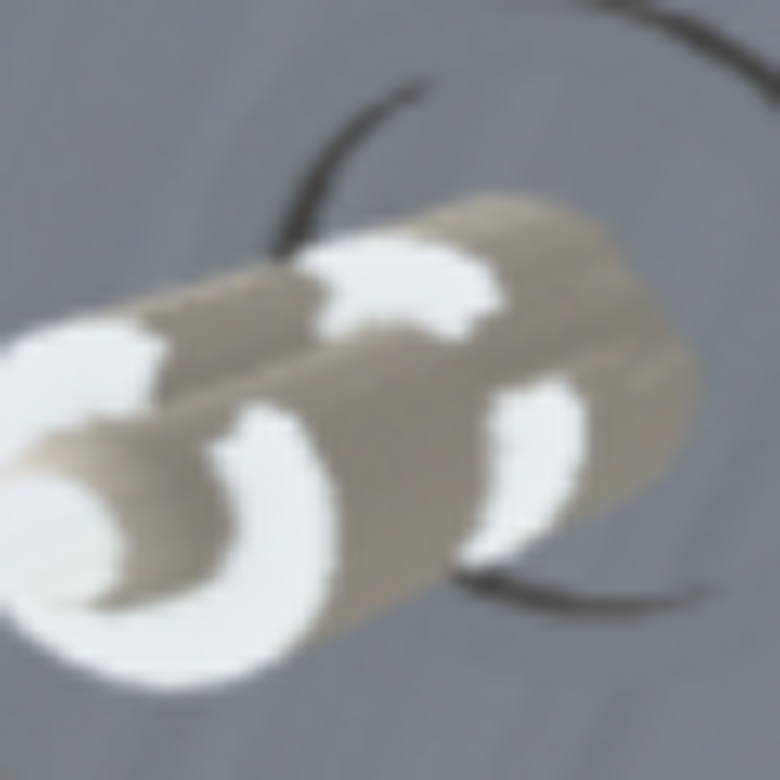

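Both notches are clear in the oblique view. The upper one points to about -12° world. The lower one lies between corners (500,290) and (580,385) of the last crop. Next I'll work out the lower angle.

```bash
python3 - <<'E'
from h import *; from fit import circ
d=np.load('p3.npz'); K,W=d['K'],d['W']
def ray(X,Y,z):
    u=123-30+(X+.5)/13-.5; v=195-30+(Y+.5)/13-.5
    r=W[:3,:3]@[(u-K[0,2])/K[0,0],(v-K[1,2])/K[1,1],1]; return (W[:3,3]+(z-W[2,3])/r[2]*r)[:2]
def go(rim,cor,z):
    P=np.array([ray(*p,z) for p in rim]); c=circ(P,.0097,[.538,.119]); print('c',c.x.round(4),'res',(c.fun*1e3).round(2))
    cc=np.array([ray(*p,z)-c.x for p in cor]); print('az',np.arctan2(cc[:,1],cc[:,0]).round(3),'r',np.hypot(*cc.T).round(4), 'mid az',np.arctan2(*cc.sum(0)[::-1]).round(3))
go([(340,545),(310,635),(250,680),(170,690),(80,675),(20,640),(320,470),(60,330),(10,350)],[(165,340),(265,405)],.048)
go([(585,410),(580,460),(545,520),(460,565),(350,237),(400,235),(430,241),(475,262)],[(503,290),(578,380)],.026)
E
```

```text
c [0.5366 0.1204] res [ 0.37  0.25  0.12 -0.13  0.35  0.62  0.21  0.45  0.53]
az [ 0.052 -0.548] r [0.0098 0.0094] mid az -0.243
c [0.5374 0.1203] res [ 0.14  0.01 -0.11  0.16  0.11  0.08  0.03 -0.16]
az [-0.414 -1.092] r [0.009  0.0098] mid az -0.767
```

```bash
python3 - <<'E'
from h import *; from ortho import ortho
c=np.array([.570,-.1089]); o=ortho('s1',c,.003,half=.015,px=600)
save('d.png',o)
i,j=np.indices(o.shape[:2]); x=(300-i)*.03/600; y=(300-j)*.03/600
g=o.min(-1).astype(int); m=(g>150)&(np.hypot(x,y)<.0105)
n,l,s,ct=cv2.connectedComponentsWithStats(m.astype(np.uint8))
for k in range(1,n):
    if s[k,4]>200: 
        X,Y=x[l==k].mean(),y[l==k].mean(); print(s[k,4]*(.03/600*1e3)**2,X.round(4),Y.round(4),'az',np.arctan2(Y,X).round(3),'r',np.hypot(X,Y).round(4))
for yaw in (0,.3,.6,.9,1.2,1.5,2,2.5,3,-2.5,-3):
  print(yaw,[None if (q:=bot.ik([*xy,.05],down(yy))) is None else round(q[5],2) for xy,yy in (((.57,-.109),yaw),((.538,.12),yaw-.3),((.538,.12),yaw-.9))])
E
```

```text
19.132499999999997 0.008 0.0004 az 0.051 r 0.0081
0 [np.float64(1.28), np.float64(1.99), None]
0.3 [np.float64(0.98), np.float64(1.69), np.float64(2.29)]
0.6 [np.float64(0.68), np.float64(1.39), np.float64(1.99)]
0.9 [np.float64(0.38), np.float64(1.09), np.float64(1.69)]
1.2 [np.float64(0.08), np.float64(0.79), np.float64(1.39)]
1.5 [np.float64(-0.22), np.float64(0.49), np.float64(1.09)]
2 [np.float64(-0.72), np.float64(-0.01), np.float64(0.59)]
2.5 [np.float64(-1.22), np.float64(-0.51), np.float64(0.09)]
3 [np.float64(-1.72), np.float64(-1.01), np.float64(-0.41)]
-2.5 [np.float64(-2.5), np.float64(-1.8), np.float64(-1.2)]
-3 [np.float64(-2.0), np.float64(-1.3), np.float64(-0.7)]
```

View pics/d.png

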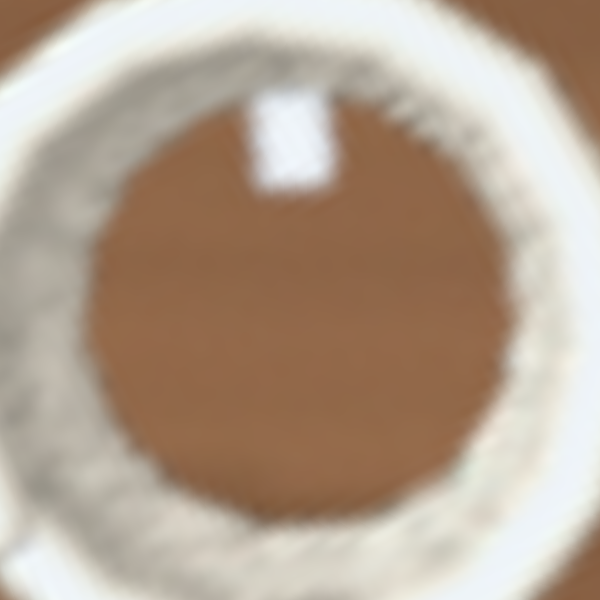

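The tang is at (293,140) against the hole centre at (303,308), so its azimuth is about +0.06 rad. It needs to turn to -0.23 for the upper notch, then -0.75 for the lower. Next step is to grasp it.

```bash
cat >> h.py <<'E'
SP=np.array([.5698,-.1090]); POST=np.array([.5379,.1196]); Z0=.057; YG=1.5; TANG=.06
def F(n=6):
    f=[]
    for _ in range(n): f.append(bot.current_force()); bot.pause(.02)
    return np.mean(f,0)
def go(foot,az,xy=POST,v=.15,ptp=False): # foot height and tang azimuth
    p=[xy[0],xy[1],foot+Z0]; o=down(YG+az-TANG)
    bot.move_ptp(p,o) if ptp else bot.move_straight(p,max_speed=v,frame=o)
E
python3 - <<'E'
from h import *
bot.move_ptp([*SP,.13],down(YG)); bot.set_gripper(.5)
bot.move_straight([*SP,Z0],max_speed=.12); bot.pause(.1)
print(bot.current_time(),F(),np.round(bot.current_ee_pos(),4))
bot.set_gripper(0); print(bot.current_grip_width()*94,F(),bot.current_time())
go(.075,TANG,SP); print(bot.current_grip_width()*94,F())
go(.075,-.23,ptp=True); bot.pause(.2); print(bot.current_time(),[F(3).round(2) for _ in range(3)],np.round(bot.current_ee_pos(),4),R.from_rotvec(bot.current_eef_rot()).as_euler('zyx').round(3))
d,W=shot('g1'); u,v=proj([*POST,.09],d['camera_matrix'],W); save('g1c.png',crop(d['img'],u,v,90,4))
E
```

```text
13.2333 [-0.05003024  0.11600783  0.33840584] [ 0.5706 -0.1092  0.0582]
27.605807435021514 [0.20281526 0.12850868 0.48156819] 13.8833
27.221390712378344 [-0.32624455 -0.26863388 -0.66618965]
15.75 [array([-0.19,  0.26, -0.33]), array([-0.46,  0.19, -0.57]), array([ 0.2 , -0.21, -0.59])] [0.5382 0.1188 0.132 ] [-1.209 -0.     3.142]
```

View pics/g1c.png

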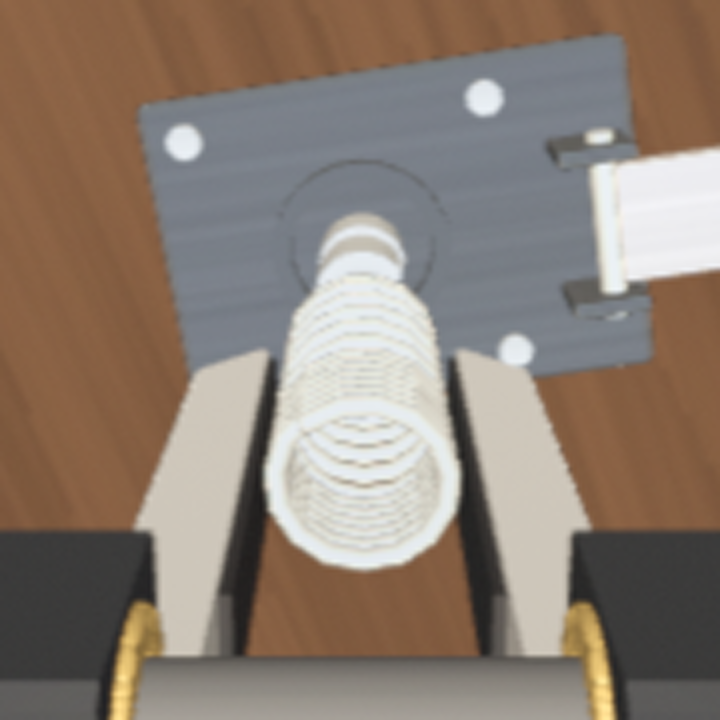

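The spring is held upright between the pads: ring at (362,485), post at (362,245), jaws square to it. I'll check the ring's position relative to the post and the pose noise, then start lowering.

```bash
python3 - <<'E'
from h import *; from fit import load,circ
E=np.array([bot.current_ee_pos() for _ in range(15)]); print(E.mean(0).round(4),E.std(0).round(5))
img,z,K,W,C=load('g1')
m=(C[...,2]>.128)&(C[...,2]<.148)&(np.hypot(C[...,0]-POST[0],C[...,1]-POST[1])<.016)
P=C[m]; print(len(P),np.percentile(P[:,2],[5,50,95]),((P.max(0)+P.min(0))/2).round(4),np.ptp(P,0).round(4))
m&=(C[...,2]>.132); v,u=np.where(m); h=cv2.convexHull(np.c_[u,v].astype(np.float32)); (cx,cy),(a,b),_=cv2.fitEllipse(h); print('ell',cx,cy,a,b)
r=W[:3,:3]@[(cx-K[0,2])/K[0,0],(cy-K[1,2])/K[1,1],1]
for zz in(.134,.137): print(zz,(W[:3,3]+(zz-W[2,3])/r[2]*r).round(4))
E
```

```text
[0.5381 0.1189 0.132 ] [0. 0. 0.]
1220 [0.12877106 0.1352934  0.14223055] [0.538  0.1189 0.138 ] [0.0313 0.0279 0.0199]
ell 315.2901916503906 264.0690612792969 52.39518356323242 58.941864013671875
0.134 [0.5371 0.1174 0.134 ]
0.137 [0.5376 0.1188 0.137 ]
```

```bash
cat >> h.py <<'E'
PC=POST+[.0003,.0008]
def lower(f0,f1,az,xy,b,step=.002,lim=1.5):
    f=f0
    while f>f1+1e-6:
        f=max(f-step,f1); go(f,az,xy,v=.03); bot.pause(.05); d=F(5)-b
        print(round(f,4),d.round(2),np.round(bot.current_ee_pos(),4)-np.r_[xy,f+Z0].round(4))
        if d[2]>lim: return f,False
    return f,True
E
python3 - <<'E'
from h import *
b=F(20); print(b.round(2))
go(.058,-.23,PC,v=.1)
print(lower(.058,.029,-.23,PC,b), bot.current_time())
E
```

```text
[ 0.18  0.23 -0.52]
0.056 [-0.39 -0.52 -0.41] [0.0002 0.     0.0004]
0.054 [-0.18 -0.06  0.31] [0. 0. 0.]
0.052 [-0.04 -0.23  0.03] [0. 0. 0.]
0.05 [-0.24 -0.47  0.37] [0. 0. 0.]
0.048 [-0.5  -0.15  0.03] [0. 0. 0.]
0.046 [-0.33 -0.23  0.21] [0. 0. 0.]
0.044 [-0.43 -0.47 -0.34] [-1.e-04  0.e+00 -1.e-04]
0.042 [-0.65 -0.22  0.16] [-1.e-04  0.e+00 -1.e-04]
0.04 [-0.01 -0.6  -0.25] [0. 0. 0.]
0.038 [-0.31 -0.41  0.18] [-1.e-04  0.e+00 -1.e-04]
0.036 [-0.24 -0.08  0.19] [ 0.      0.     -0.0001]
0.034 [-0.23 -0.43  0.03] [-1.e-04  0.e+00  0.e+00]
0.032 [-0.15 -0.79 -0.17] [0.     0.0001 0.    ]
0.03 [-0.49 -0.36  0.06] [0. 0. 0.]
0.029 [-0.27 -0.15  0.24] [0. 0. 0.]
(0.029, True) 22.35
```

No vertical force over the whole depth, so the tang went down the upper notch. Next I'll twist between the collars, then continue down.

```bash
python3 - <<'E'
from h import *
b=F(15); mb=np.mean([bot.current_moment() for _ in range(10)],0)
bot.pause(.1)
for az in (-.36,-.5,-.62,-.75):
    go(.029,az,PC,v=.05); bot.pause(.05); print(az,(F(5)-b).round(2),(np.mean([bot.current_moment() for _ in range(8)],0)-mb).round(3))
print(lower(.029,.013,-.75,PC,b), bot.current_time())
E
```

```text
-0.36 [-0.12 -0.2  -0.19] [0.059 0.038 0.017]
-0.5 [-0.27  0.03 -0.29] [0.075 0.064 0.071]
-0.62 [-0.39  0.23 -0.06] [0.02  0.047 0.001]
-0.75 [-0.2   0.15  0.1 ] [ 0.062  0.029 -0.008]
0.027 [-0.16 -0.22 -0.25] [-1.e-04  0.e+00 -1.e-04]
0.025 [-0.43 -0.29 -0.11] [0. 0. 0.]
0.023 [-0.07 -0.14 -0.38] [0. 0. 0.]
0.021 [ 0.24 -0.48 -0.28] [ 0.e+00 -1.e-04 -1.e-04]
0.019 [ 0.22 -0.35 -0.53] [ 0.      0.     -0.0001]
0.017 [ 0.88 -0.95 -0.55] [ 0.      0.     -0.0001]
0.015 [ 0.26 -0.74 -0.78] [ 0.e+00  0.e+00 -1.e-04]
0.013 [ 0.66 -0.56 -0.42] [-1.e-04  0.e+00 -1.e-04]
(0.013, True) 27.425
```

```bash
python3 - <<'E'
from h import *
b=F(20); print(b.round(2))
f,ok=lower(.013,.0055,-.75,PC,b,step=.001,lim=1.2); print(f,ok,bot.current_time())
d,W=shot('g2'); u,v=proj([*POST,.06],d['camera_matrix'],W); save('g2c.png',crop(d['img'],u,v,90,4))
E
```

```text
[ 0.3  -0.81 -1.  ]
0.012 [ 0.34 -0.07  0.53] [1.e-04 0.e+00 0.e+00]
0.011 [0.89 0.16 0.27] [0. 0. 0.]
0.01 [ 0.23 -0.13  0.49] [0. 0. 0.]
0.009 [ 0.19 -0.27  0.94] [ 0.      0.     -0.0001]
0.008 [-0.13  0.01  1.06] [0.     0.     0.0001]
0.007 [ 0.01 -0.13  1.54] [0.     0.     0.0001]
0.006999999999999997 False 30.0583
```

View pics/g2c.png

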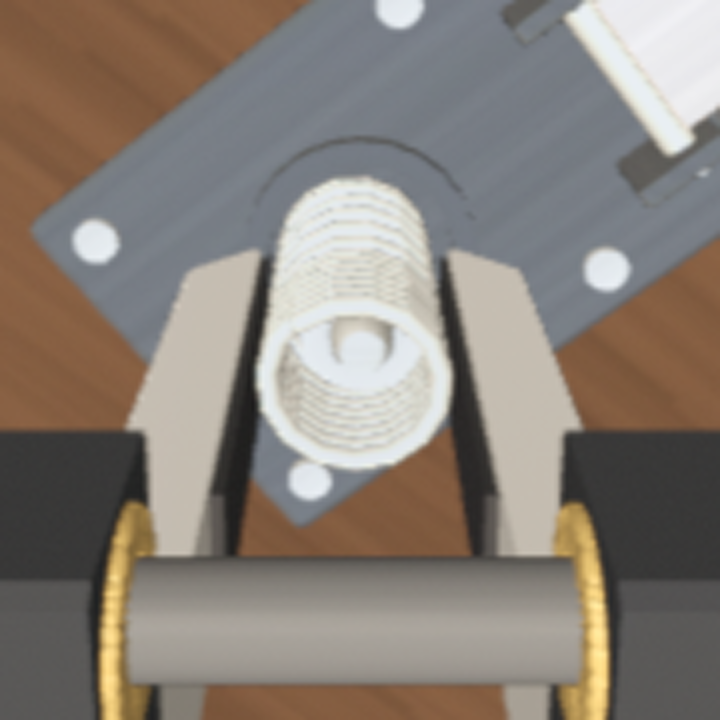

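The spring sits in the cup around the post, and force has risen about 0.5 N/mm since contact at about 0.009, which fits the foot being on the floor. I'll unload it, release, and check.

```bash
python3 - <<'E'
from h import *; from fit import load
go(.0092,-.75,PC,v=.03); bot.pause(.1); bot.set_gripper(.5); bot.pause(.2)
p=np.array(bot.current_ee_pos()); bot.move_straight([p[0],p[1],.14],max_speed=.1); bot.pause(.2)
bot.move_ptp(over([*POST,.07],.5,.17),down(.5)); bot.pause(.3); d,W=shot('e1')
img,z,K,W,C=load('e1')
m=(C[...,2]>.06)&(C[...,2]<.08)&(np.hypot(C[...,0]-POST[0],C[...,1]-POST[1])<.025); P=C[m]
print(m.sum(),np.percentile(P[:,2],[5,50,95]).round(4),((P.max(0)+P.min(0))/2).round(4),np.ptp(P,0).round(4))
pl=C[(C[...,2]<.014)&(abs(np.hypot(C[...,0]-POST[0],C[...,1]-POST[1])-.03)<.005)]; print('plate',np.median(pl[:,2]),bot.current_time())
u,v=proj([*POST,.06],K,W); save('e1c.png',crop(img,u,v,60,8))
E
```

```text
830 [0.0633 0.0691 0.071 ] [0.5376 0.1201 0.0661] [0.0274 0.0276 0.0122]
plate 0.009572944689205082 33.0917
```

View pics/e1c.png

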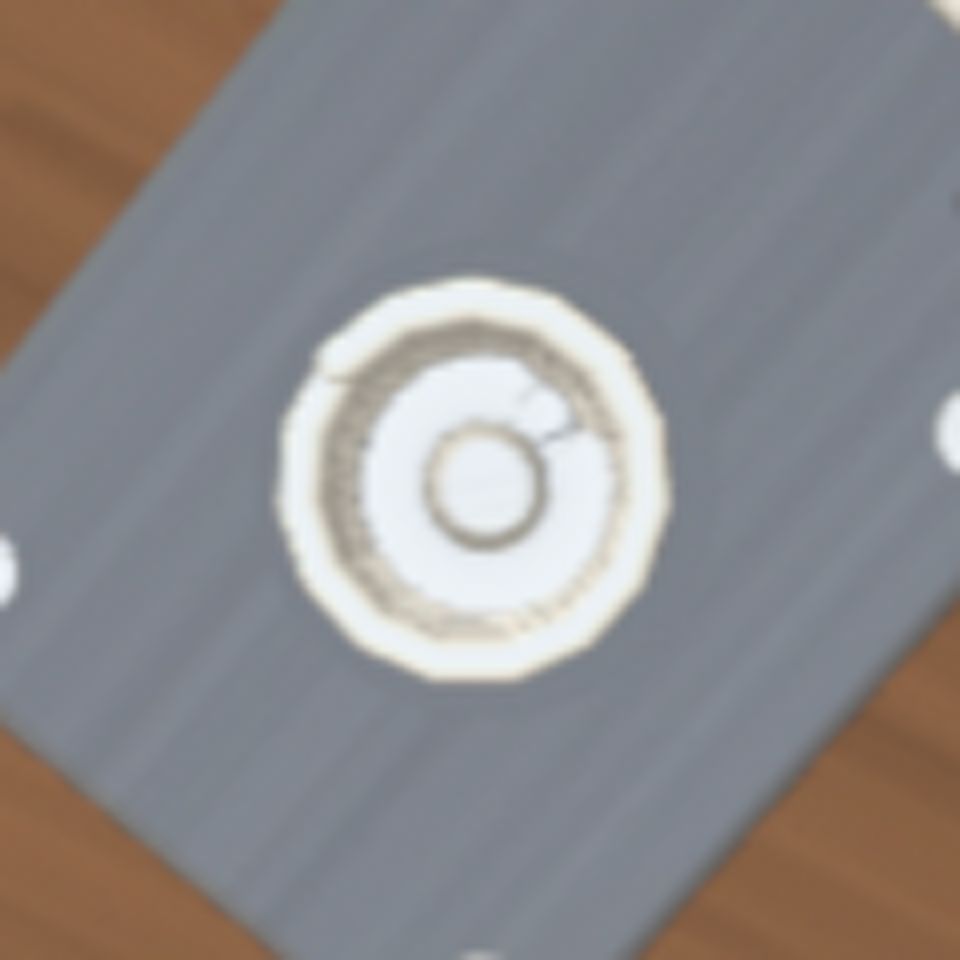

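The ring at (472,480) is concentric with the post, and its top is 7.9 mm higher than it was on the tray, against 8 mm expected when home. Handing in.

```bash
python3 -c "
from h import *
print(bot.current_time()); bot.sign_off()"
```

```text
33.0917
the job is handed in; nothing more can be done
```

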